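# Refit the hob's knob and hold it down for the pilot

## Task

One control of the small two-burner hob on the bakery counter has lost its knob, which lies on the counter to the left of the hob. Pick it up, turn it so that the flat in its bore matches the flat of the bare shaft (pointer towards the black tick), push it fully home, and finish while still gripping it and keeping it pressed all the way down, as one does until the pilot flame catches. Leave the other knob as it is set and do not disturb the things around.

Things in the scene. Friction and masses are not known exactly. Their poses are not given: they have to be found in the camera images.
- knob: The loose black cooker knob, 60 g, lying bore down on the counter, 42 mm high: a round skirt 48 mm in diameter and 18 mm high with an upright finger bar on top. Origin: centre of its underside; z up; x towards the pointer, the long end of the bar, which bears a short white line. At the start x lies within 0.7 rad of world +x
- knob_bar (a point): Centre of the top edge of the knob's bar, on the knob's axis, 42 mm above its underside. The bar is 12 mm thick (along the knob's y), 24 mm high (from 18 to 42 mm above the underside) and 46 mm long, from x = -16 to x = +30 mm, where it overhangs the skirt as the pointer. It can be gripped from above across the 12 mm
- knob_bore (a point): Mouth of the knob's bore, in the middle of its underside. The bore is D-shaped, 15.8 mm in diameter, 16 mm deep, with its flat on the pointer's side (+x), 4.6 mm from the axis
- shaft_tip (a point): Centre of the top end of the bare upright steel D-shaft, 13 mm in diameter, with a flat 3.25 mm from the axis on its +x side; the last 4 mm taper to 0.68 of that. At rest it is 30 mm above the hob's top, 100 mm above the counter. z up; x points out of the flat, within 0.75 rad of world +x. A knob fully home has its origin 16 mm below this point, x axes the same way (0.25 rad, 1.4 mm of play)
- valve: Round aluminium bezel, 66 mm in diameter, 4 mm thick, fixed on the hob's top around the bare shaft (left or right control). Origin: on the shaft's axis, at the hob's top. A small black tick on its rim, raised 2.5 mm, lies on its +x side, the side of the shaft's flat
- shaft (a joint): How far the shaft is pushed down, in m: 0 at rest, 0.006 at its stop. It does not turn. Its spring begins to give at 3.2 N and takes 8 N at the stop; it comes back up when let go. A knob at a wrong angle does not go down over the shaft
- fitted_top (a point): Centre of the top of the knob that is already fitted on the hob's other control, 220 mm from the bare shaft; same shape and size as the loose one, its top 56 mm above the hob's top. To be left alone: it turns easily (within some 0.06 N m)
- fitted_nose (a point): Tip of the fitted knob's pointer, on its top edge, 30 mm from that knob's axis
- hob: Fixed steel hob, 340 mm (its x, away from the robot) by 420 mm (y) by 70 mm high. Origin: centre of its underside, on the counter. The two controls stand on its top at x = -110 mm, y = +110 and -110 mm. Behind them, at x = +65, y = +105 and -105 mm, are two burners with dark pan supports 150 mm across, 30 mm above the hob's top
- pan: Aluminium pan, 140 mm in diameter, 75 mm high, standing on one of the burners' pan supports; leave alone. Origin: centre of its underside
- sugar_jar: Glass jar, 80 mm in diameter, 130 mm high, beyond the loose knob; leave alone. Origin: centre of its underside
- cutter: Steel ring cutter, 64 mm in diameter, 30 mm high, nearer the robot than the loose knob; leave alone. Origin: centre of its underside
- pastry_brush: Pastry brush lying between the robot and the hob; leave alone
- mug: White mug, 80 mm in diameter, 90 mm high, right of the hob; leave alone. Origin: centre of its underside
- bread_ring: Sugared ring of bread, 200 mm across, 60 mm high, on a wooden board 18 mm thick far to the left; leave alone. Origin: centre of its underside
- bowl: Terracotta bowl, 150 mm in diameter, 60 mm high, at the far right; leave alone. Origin: centre of its underside
There are look-alikes about, which are no part of the job. What is shaped like the knob but purple or turquoise is not meant.

How it is judged:
By the outcome, as a careful person would: the job done as asked, in the order asked, and still so for the second after the job is handed in, while the arm keeps its last pose, push and grip.
It also fails if it takes over 38 s, if anything falls off the work surface, if the arm or the gripper's body presses on something with over 40 N, if the wrist force passes 120 N, or if a joint passes its speed limit or range.

## Robot

A 6-joint arm with a two-finger parallel gripper is mounted at the origin on the work surface. World frame = base frame: x ahead of the robot, y to its left, z up, the work surface at z = 0. Lengths are in m, angles in rad, forces in N, time in s.
With the tool pointing down it reaches from about 0.375 to 0.925 m from the base axis. Payload 5.7 kg.
Tool frame: the origin (TCP) lies between the finger pads; the fingertips stand 14 mm ahead of it and the grasp point (between the pads) lies 5 mm behind it; z points along the fingers, y is the direction in which the jaws open and shut (so a half turn about z gives the same grasp; the last joint's range is limited). The gripper opens to 85 mm and grips with 20 to 120 N. Pads are 22 mm wide; open, the fingers measure 114 mm over their backs; the gripper's body (76 mm by 85 mm) begins 54 mm behind the grasp point. The pads swing forward as they close: fully open they stand 13 mm farther back than shut.
Start: joints at [1.103, 0.359, 1.51, -0, 1.272, -0.115], TCP at [0.207, 0.563, 0.245] pointing down, gripper open.
Joint ranges: [-2.97, 2.97], [-1.01, 2.36], [0.21, 2.38], [-0.96, 4.11], [0.2, 2.71], [-2.98, 2.98]. Speed limits (rad/s): [2.39, 2.39, 3.14, 3.14, 3.14, 3.14].

## Interface

Orientations are given as a unit quaternion [x, y, z, w].
In Python, from rig import bot, optics gives the robot as it stands. The module is installed in compiled form; this text tells all that it offers.
- The arm moves only by the tool send_rows, never from a script. Its argument "moves" is a list of rows, each a list of 7 numbers: the shift along the tool's x, y, z in m, then the turn, a rotation vector about the tool's x, y, z in degrees, then the gripper's target within -1 to 1 (fully open at 1, half-way at 0, shut at -1). In form: [[dx, dy, dz, rx, ry, rz, hand], ...]. A call has 1 to 20 rows; each row is the pose to reach, as a shift and turn from the pose commanded when the call began, along the tool's axes at that moment; what a row does not reach only later rows make up. A row lasts 1/12 s, in which the tool goes at most 41.7 mm and 7.16 degrees, less where a joint would pass 70% of its speed; a pose out of reach is approached as far as the arm can. A call with a gripper value outside its range is refused whole. The fingers move at their own pace and stop on an object; the grip force is fixed at half the most. Time passes only in rows, so rows that repeat a pose let the fingers close. It gives the time, the measured TCP pose, the force and the opening at its end, in the units of the state.
- bot.state(): the state, without advancing time (a new reading comes with each control period).
- optics.capture(name): name is "side" or "top"; returns a dict with "image" (480x640x3 uint8, red, green, blue), "intrinsics" (3x3 intrinsics, pixels), "D" ([k1, k2, p1, p2, k3] as OpenCV has them; the pictures are not rectified), "extrinsics" (4x4, takes a point from camera to world coordinates). Camera axes: x right, y down, z forward; pixel columns grow to the right and rows downward; lengths in m; the calibration is good to about 2 mm. A picture is of the moment at which its call begins. There is no depth.
- bot.finish_job(): hands the job in, once; it reports no verdict.
The state is a dict: "time_s": time; "joint_positions": joint angles; "qvel": joint speeds; "joint_efforts": joint torques, N m; "eef_pos": TCP position; "tcp_rot": TCP orientation; "force": force on the tool from outside, world axes, zero at the start; "moment": the same for the moment, N m; "opening": finger opening in m.
Only numpy, scipy, OpenCV 4.12 (cv2) and the standard library are available. Lean on these libraries where they do the work, as an engineer would, in place of code of your own. Each camera call takes 0.05 s, during which the arm holds its last target.

## Working session

There is one attempt and no reset: what is moved stays moved. The work goes in short steps, Python scripts to look and compute and a tool call to move; the robot and the scene stay as the last step left them, time stands still between calls to the robot, and variables do not carry over. Pictures are saved under pics/ and viewed, and the job is handed in when it is done.

Besides the shell and the picture viewer there is one more tool, called after "Request:" in YAML: its name, and indented under it one key for each argument. send_rows: Moves the arm, as the interface text tells. Its arguments: {"type":"object","properties":{"moves":{"type":"array","items":{"type":"array","items":{"type":"number"}}}},"required":["moves"]}

```bash
mkdir -p pics
python3 - <<'E'
from rig import bot, optics
import cv2, numpy as np
s=bot.state(); print({k:np.round(v,4) for k,v in s.items()})
for n in("side","top"):
    c=optics.capture(n); cv2.imwrite(f"pics/{n}0.png",c["image"][:,:,::-1]); print(n,c["intrinsics"],c["D"],np.round(c["extrinsics"],4))
E
```

```text
{'time_s': np.float64(0.0), 'joint_positions': array([ 1.1029,  0.3595,  1.5114,  0.    ,  1.2725, -0.1151]), 'qvel': array([ 0.0001, -0.0005,  0.0009,  0.0002,  0.0005, -0.0003]), 'joint_efforts': array([-2.00000e-04, -5.27610e+01, -2.78621e+01, -2.00000e-04,
        1.34000e-02, -0.00000e+00]), 'eef_pos': array([0.207 , 0.5625, 0.2445]), 'tcp_rot': array([ 1.755e-01,  9.845e-01, -9.000e-04, -3.000e-04]), 'force': array([-0.4554,  0.3393, -0.2913]), 'moment': array([-0.0028, -0.0413, -0.0119]), 'opening': np.float64(0.0859)}
side [[571.75064833   0.         324.78355588]
 [  0.         571.75064833 236.7980566 ]
 [  0.           0.           1.        ]] [0.00306644 0.         0.         0.         0.        ] [[-0.9453 -0.2283  0.233   0.195 ]
 [-0.3262  0.6682 -0.6686  1.0083]
 [-0.0031 -0.7081 -0.7061  1.1527]
 [ 0.      0.      0.      1.    ]]
top [[586.94504849   0.         327.91993317]
 [  0.         586.94504849 237.26334646]
 [  0.           0.           1.        ]] [-0.19107978  0.          0.          0.          0.        ] [[-0.0727 -0.9706  0.2293  0.165 ]
 [-0.9974  0.0712 -0.0145  0.0613]
 [-0.0023 -0.2297 -0.9733  1.7435]
 [ 0.      0.      0.      1.    ]]
```

View pics/side0.png

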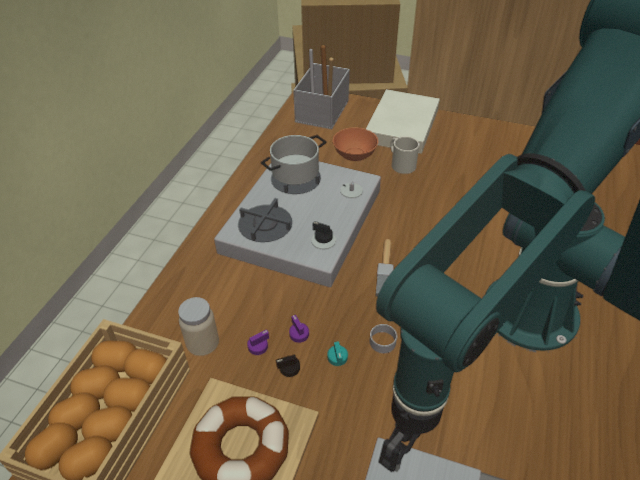

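View pics/top0.png

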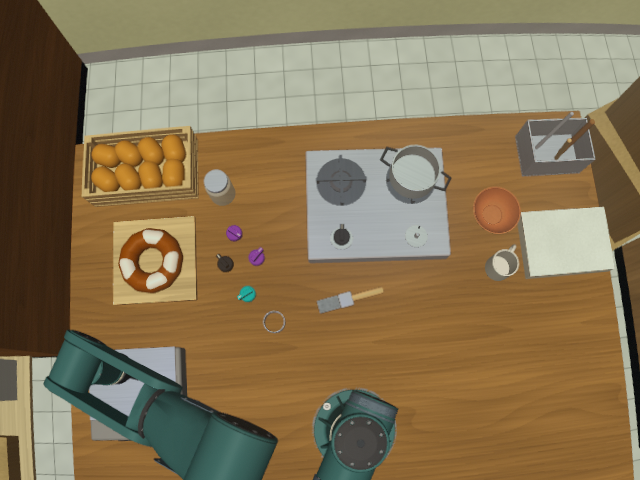

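The side view shows the loose black knob at (289,365) and the bare shaft at (352,188). In the top view they are at (225,263) and (416,236), and the fitted knob is at (342,236). I'll zoom in on these.

Run:
```python
import cv2, numpy as np
t=cv2.imread("pics/top0.png"); s=cv2.imread("pics/side0.png")
def z(im,u,v,r=20): return cv2.resize(im[v-r:v+r,u-r:u+r],(380,280) if 0 else (290,290),interpolation=cv2.INTER_CUBIC)
cv2.imwrite("pics/z0.png",np.vstack([np.hstack([z(t,225,263),z(t,416,236)]),np.hstack([z(s,289,365),z(s,352,188)])]))
```

```text
(no output)
```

View pics/z0.png

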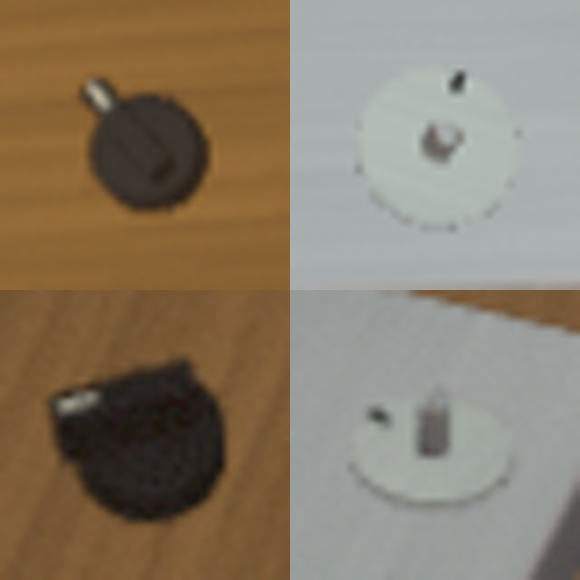

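```bash
cat > h.py <<'E'
from rig import bot, optics
import cv2, numpy as np
from scipy.optimize import least_squares
def rays(c,uv):
    p=cv2.undistortPoints(np.float64(uv).reshape(-1,1,2),c["intrinsics"],np.float64(c["D"])).reshape(-1,2)
    E=np.array(c["extrinsics"]); return E[:3,3],np.c_[p,np.ones(len(p))]@E[:3,:3].T
def plane(c,uv,z):
    o,d=rays(c,uv); return (o+d*((z-o[2])/d[:,2])[:,None])[:,:2]
def proj(c,P):
    E=np.linalg.inv(c["extrinsics"]); r,_=cv2.Rodrigues(E[:3,:3])
    return cv2.projectPoints(np.float64(P).reshape(-1,1,3),r,E[:3,3],c["intrinsics"],np.float64(c["D"]))[0].reshape(-1,2)
def tri(ca,ua,cb,ub):
    oa,da=rays(ca,[ua]);ob,db=rays(cb,[ub]);da=da[0]/np.linalg.norm(da);db=db[0]/np.linalg.norm(db)
    t=np.linalg.lstsq(np.c_[da,-db],ob-oa,rcond=None)[0]
    p,q=oa+t[0]*da,ob+t[1]*db; return (p+q)/2,np.linalg.norm(p-q)
def wcent(c,box,f):  # weighted centroid in box (u0,v0,u1,v1)
    u0,v0,u1,v1=box; I=c["image"][v0:v1,u0:u1].astype(float); w=f(I)
    vv,uu=np.mgrid[v0:v1,u0:u1]; return np.array([(uu*w).sum(),(vv*w).sum()])/w.sum(),w.sum()
E
python3 - <<'E'
from h import *
T=optics.capture("top");S=optics.capture("side")
g=lambda c:c["image"].astype(int).mean(2).astype(int)
a=g(T)
print("top knob\n",a[250:274,214:238])
print("top valve\n",a[224:250,404:430])
b=g(S)
print("side knob\n",b[352:380,276:302])
print("side valve\n",b[176:204,338:368])
E
```

```text
top knob
 [[ 97  98  99  98  96  99  99  98 100  99  99  99  99 100  99 100 100  99
   99  99  99 100 100  99]
 [100 100 100 100 100 100  99 101 102 101 101 101 101 102 100 101 101 101
  101 100 100 101 101 100]
 [104 104 103 103 103 102 101 102 101 102 102 102 102 102 101 100  99  99
   99  99  99  98  97  97]
 [103 103 102  94  91  92 100 100 100 100 100  99  99  99  99  99  99  99
   98  99  99  98  98  98]
 [101 101  93 118  85  63  87  99 100 101 101 101 100  99  98  98  98  98
   99  98  97  98  97  97]
 [102  96  73 140 150  85  59  91  95  92  88  89  89  90  90  92  92  93
   92  92  92  92  93  92]
 [ 97  87  67  77 168 134  68  68  69  62  52  50  50  69  67  83  91  93
   93  92  93  93  94  94]
 [ 92  93  82  65 106 143  82  52  45  50  53  52  51  50  45  60  84  95
   95  94  95  95  95  94]
 [ 95  96  96  82  66  79  59  52  50  50  53  53  52  52  52  49  51  85
   95  94  95  95  95  95]
 [ 96  96  95  96  72  55  53  53  52  48  50  52  52  53  53  54  50  48
   87  95  96  97  95  96]
 [ 96  96  96  93  64  52  54  53  53  53  48  49  53  54  53  53  52  42
   61 
[... 10057 characters left out ...]
144 143 143 144 146 146
  147 154 153 156 156 157 157 156 156 155 155 153]
 [156 155 156 158 157 159 157 156 156 159 157 155 154 154 154 154 153 154
  154 155 155 154 155 157 157 156 155 153 155 152]
 [155 154 155 157 156 156 156 156 157 158 157 156 153 154 155 155 154 154
  154 154 155 155 156 156 156 158 154 154 154 150]
 [154 155 154 156 157 157 157 156 158 158 155 154 154 154 154 153 154 155
  153 155 156 156 155 156 158 155 153 155 153 145]
 [155 154 156 157 156 158 155 159 157 157 154 154 154 153 155 154 155 156
  154 155 156 156 156 157 156 154 154 153 149 128]
 [157 154 158 159 156 156 156 158 156 154 154 154 156 154 152 156 155 154
  156 153 156 156 156 155 154 154 156 151 142 108]]
```

Run:
```python
from h import *
T=optics.capture("top");S=optics.capture("side")
for n,c,(u0,v0,u1,v1) in(("top",T,(395,216,440,256)),("side",S,(328,170,376,206))):
    I=c["image"][v0:v1,u0:u1].astype(int); d=(I[:,:,2]-I[:,:,0])
    I2=(I[:,:,1]-I[:,:,2])
    hob=np.median(I2[:3]);mx=np.percentile(I2,90)
    m=(I2>(hob+mx)/2).astype(np.uint8)
    k,l,st,ce=cv2.connectedComponentsWithStats(m); i=1+st[1:,4].argmax()
    cn=max(cv2.findContours((l==i).astype(np.uint8),0,cv2.CHAIN_APPROX_NONE)[0],key=len).reshape(-1,2)+[u0,v0]
    h=cv2.convexHull(cn.astype(np.float32)).reshape(-1,2)
    ctr=np.array([cn[:,0].min()+cn[:,0].max(),cn[:,1].min()+cn[:,1].max()])/2
    P=plane(c,h,0.074)
    r=least_squares(lambda p:np.hypot(*(P-p[:2]).T)-p[2],[*P.mean(0),.03],loss='soft_l1',f_scale=.001)
    print(n,hob,mx,"bezel",r.x)
    box=(414,222,424,231) if n=="top" else (340,181,349,189)
    t,w=wcent(c,box,lambda I:np.clip(140-I.mean(2),0,None)); P=plane(c,[t],.0765)[0]; print("tick",t,P, "ang",np.arctan2(*(P-r.x[:2])[::-1]),np.hypot(*(P-r.x[:2])))
    # white line of knob
    box=(212,252,222,260) if n=="top" else (275,357,284,364)
    t,w=wcent(c,box,lambda I:np.clip(I[:,:,2]-(70 if n=="top" else 65),0,None)); print("line",t,plane(c,[t],.042)[0])
    if n=="top":lt=t
    # knob mask
    x0,y0=(205,245) if n=="top" else (268,345)
    I=c["image"][y0:y0+42,x0:x0+42].astype(int); m=(I[:,:,0]<(85 if n=="top" else 75)).astype(np.uint8)
    k,l,st,ce=cv2.connectedComponentsWithStats(m); i=1+st[1:,4].argmax(); m=(l==i).astype(np.uint8)
    cn=max(cv2.findContours(m,0,cv2.CHAIN_APPROX_NONE)[0],key=len).reshape(-1,2)+[x0,y0]
    P=plane(c,cn,0.018); r=least_squares(lambda p:np.hypot(*(P-p[:2]).T)-p[2],[*P.mean(0),.024],loss='soft_l1',f_scale=.0007)
    print("skirt @z18",r.x, "area",st[i]); Q=plane(c,cn,0.0);r=least_squares(lambda p:np.hypot(*(Q-p[:2]).T)-p[2],[*Q.mean(0),.024],loss='soft_l1',f_scale=.0007);print("skirt@0",r.x)
print("line tri",tri(T,lt,S,t))
for z in(.1,):
  print("tip top",plane(T,[[417.3,235.0]],z),"side",plane(S,[[351.7,183.5]],z))
```

```text
top 0.0 6.0 bezel [ 0.54463146 -0.22158227  0.03268191]
tick [418.68149211 226.8579627 ] [ 0.56954193 -0.23219028] ang -0.40258654948853656 0.027075113163143465
line [218.09589041 255.74246575] [0.53338176 0.36635617]
skirt @z18 [0.51332524 0.34966466 0.02327349] area [ 13   9  16  18 203]
skirt@0 [0.51695825 0.35267141 0.02351612]
side 3.0 7.0 bezel [ 0.54176762 -0.2210123   0.03257564]
tick [343.8562963  184.92444444] [ 0.56755309 -0.23238778] ang -0.4154771563537024 0.028183191497306314
line [278.97542998 360.02948403] [0.53088135 0.36334552]
skirt @z18 [0.51194435 0.3564589  0.02627494] area [  8  10  24  22 379]
skirt@0 [0.51697073 0.34612115 0.02669213]
line tri (array([0.53117669, 0.36548048, 0.04573273]), np.float64(0.002747655677136537))
tip top [[ 0.53996419 -0.22138717]] side [[ 0.54001316 -0.2186517 ]]
```

```bash
cat >> h.py <<'E'
from scipy.spatial.transform import Rotation as R
def go(x,y,z,yaw):  # tool y (jaw) at world angle yaw deg; print shift in tool axes from measured pose
    s=bot.state(); r=R.from_quat(s["tcp_rot"]); p=s["eef_pos"]
    c,sn=np.cos(np.radians(yaw)),np.sin(np.radians(yaw))
    t=R.from_matrix(np.array([[sn,c,0],[-c,sn,0],[0,0,-1.]]))
    print("shift",np.round(r.inv().apply(np.array([x,y,z])-p)*1000,1),"rv",np.round((r.inv()*t).as_rotvec(degrees=True),2),"t",s["time_s"],"F",np.round(s["force"],2))
E
python3 - <<'E'
from h import *
go(.515,.351,.12,129.5)
T=optics.capture("top")
for n,uv in dict(p1=(234,233),p2=(257,257),tq=(247,294)).items(): print(n,plane(T,[uv],.02))
print(plane(T,[(218,180)],.13),plane(T,[(342,237)],.1))
# direction of white line, top
m=T["image"][252:260,212:222,2].astype(float)-70; m[m<0]=0
v,u=np.nonzero(m>0); P=plane(T,np.c_[u+212,v+252],.042); w=m[v,u]; C=np.cov(P.T,aweights=w); e=np.linalg.eigh(C)[1][:,1]; print("line dir",np.arctan2(e[1],e[0]))
E
```

```text
Traceback (most recent call last):
  File "h.py", line 23, in go
    t=R.from_matrix(np.array([[sn,c,0],[-c,sn,0],[0,0,-1.]]))
  File "scipy/spatial/transform/_rotation.pyx", line 1143, in scipy.spatial.transform._rotation.Rotation.from_matrix
ValueError: Non-positive determinant (left-handed or null coordinate frame) in rotation matrix 0: [[ 0.77162458 -0.63607822  0.        ]
 [ 0.63607822  0.77162458  0.        ]
 [ 0.          0.         -1.        ]].
```

```bash
sed -i 's/\[\[sn,c,0\],\[-c,sn,0\]/[[-sn,c,0],[c,sn,0]/' h.py
python3 - <<'E'
from h import *
go(.515,.351,.12,129.5)
T=optics.capture("top")
for n,uv in dict(p1=(234,233),p2=(257,257),tq=(247,294)).items(): print(n,plane(T,[uv],.02))
print(plane(T,[(218,180)],.13),plane(T,[(342,237)],.1))
# direction of white line, top
m=T["image"][252:260,212:222,2].astype(float)-70; m[m<0]=0
v,u=np.nonzero(m>0); P=plane(T,np.c_[u+212,v+252],.042); w=m[v,u]; C=np.cov(P.T,aweights=w); e=np.linalg.eigh(C)[1][:,1]; print("line dir",np.arctan2(e[1],e[0]))
E
```

```text
shift [-362.   -92.3  125. ] rv [-4.000e-02 -2.000e-02 -5.971e+01] t 0.3 F [ 0.32 -0.12 -0.74]
p1 [[0.60518844 0.31932259]]
p2 [[0.52587232 0.25251982]]
tq [[0.41610895 0.2876621 ]]
[[0.73984678 0.3447626 ]] [[ 0.54998781 -0.00359886]]
line dir -2.559613830011603
```

Request:
send_rows:
  moves:
    - [-0.362,-0.092,0.125,0,0,-58.5,0]
    - [-0.362,-0.092,0.125,0,0,-58.5,0]
    - [-0.362,-0.092,0.125,0,0,-58.5,0]
    - [-0.362,-0.092,0.125,0,0,-58.5,0]
    - [-0.362,-0.092,0.125,0,0,-58.5,0]
    - [-0.362,-0.092,0.125,0,0,-58.5,0]
    - [-0.362,-0.092,0.125,0,0,-58.5,0]
    - [-0.362,-0.092,0.125,0,0,-58.5,0]
    - [-0.362,-0.092,0.125,0,0,-58.5,0]
    - [-0.362,-0.092,0.125,0,0,-58.5,0]
    - [-0.362,-0.092,0.125,0,0,-58.5,0]
    - [-0.362,-0.092,0.125,0,0,-58.5,0]
    - [-0.362,-0.092,0.125,0,0,-58.5,0]
    - [-0.362,-0.092,0.125,0,0,-58.5,0]

```text
time_s: 1.52
eef_pos: [0.5143, 0.3523, 0.1206]
tcp_rot: [-0.328, 0.945, 0.0, -0.0]
force: [0.1, 0.4, 0.5]
opening: 0.0427
```

Run:
```python
from h import *
go(.515,.351,.034,128.4)
s=bot.state();print(s["eef_pos"],s["opening"])
t=cv2.cvtColor(optics.capture("top")["image"],cv2.COLOR_RGB2BGR); s=cv2.cvtColor(optics.capture("side")["image"],cv2.COLOR_RGB2BGR)
z=lambda im,u,v,r=45: cv2.resize(im[v-r:v+r,u-r:u+r],(390,390),interpolation=cv2.INTER_CUBIC)
cv2.imwrite("pics/z1.png",np.hstack([z(t,225,263),z(s,289,355)]))
```

```text
shift [ 0.3 -1.5 86.6] rv [ 0.02 -0.   -0.07] t 1.5167 F [0.14 0.39 0.52]
[0.5143228  0.35234369 0.1206196 ] 0.04273734035372735
```

View pics/z1.png

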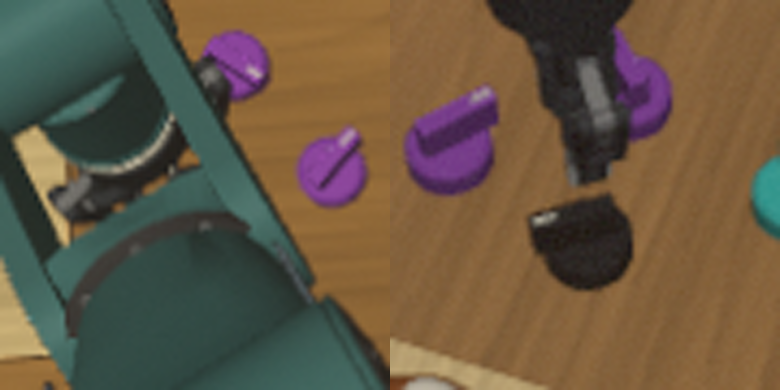

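The gripper hangs above the knob with its jaws across the bar, so I'll descend and close.

Request:
send_rows:
  moves:
    - [0,-0.001,0.03,0,0,0,0]
    - [0,-0.001,0.06,0,0,0,0]
    - [0,-0.001,0.08,0,0,0,0]
    - [0,-0.001,0.0865,0,0,0,0]
    - [0,-0.001,0.0865,0,0,0,0]
    - [0,-0.001,0.0865,0,0,0,-1]
    - [0,-0.001,0.0865,0,0,0,-1]
    - [0,-0.001,0.0865,0,0,0,-1]
    - [0,-0.001,0.0865,0,0,0,-1]
    - [0,-0.001,0.0865,0,0,0,-1]
    - [0,-0.001,0.0865,0,0,0,-1]
    - [0,-0.001,0.0865,0,0,0,-1]
    - [0,-0.001,0.0865,0,0,0,-1]
    - [0,-0.001,0.0865,0,0,0,-1]

```text
time_s: 2.78
eef_pos: [0.5171, 0.3516, 0.0356]
tcp_rot: [-0.328, 0.945, 0.0, 0.002]
force: [-0.5, 0.3, 7.3]
opening: 0.0105
```

Run:
```python
from h import *
s=bot.state();print({k:np.round(v,4) for k,v in s.items()})
t=cv2.cvtColor(optics.capture("top")["image"],cv2.COLOR_RGB2BGR); s=cv2.cvtColor(optics.capture("side")["image"],cv2.COLOR_RGB2BGR)
z=lambda im,u,v,r=30: cv2.resize(im[v-r:v+r,u-r:u+r],(390,390),interpolation=cv2.INTER_CUBIC)
cv2.imwrite("pics/z2.png",np.hstack([z(t,225,263),z(s,289,355)]))
```

```text
{'time_s': np.float64(2.7833), 'joint_positions': array([ 4.8660e-01,  6.3200e-01,  1.6390e+00,  2.0000e-04,  8.6730e-01,
       -1.7524e+00]), 'qvel': array([-0.0002, -0.0001, -0.0002,  0.0011, -0.0019,  0.0001]), 'joint_efforts': array([-5.52200e-01, -5.65342e+01, -1.74659e+01, -2.15500e-01,
       -1.65400e-01,  3.67000e-02]), 'eef_pos': array([0.5171, 0.3516, 0.0356]), 'tcp_rot': array([-3.279e-01,  9.447e-01,  3.000e-04,  1.600e-03]), 'force': array([-0.5289,  0.2596,  7.2788]), 'moment': array([0.0501, 0.1267, 0.0162]), 'opening': np.float64(0.0105)}
```

View pics/z2.png

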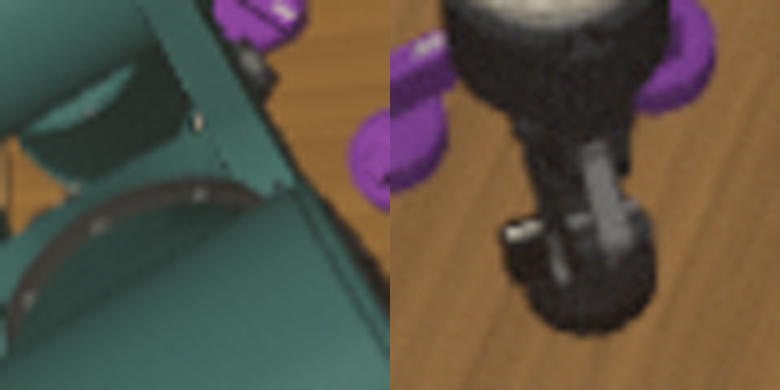

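The bar is gripped, with the pointer still showing to the left. Now I'll lift.

Request:
send_rows:
  moves:
    - [0,0,-0.02,0,0,0,-1]
    - [0,0,-0.055,0,0,0,-1]
    - [0,0,-0.095,0,0,0,-1]
    - [0,0,-0.135,0,0,0,-1]
    - [0,0,-0.175,0,0,0,-1]
    - [0,0,-0.2,0,0,0,-1]
    - [0,0,-0.2,0,0,0,-1]
    - [0,0,-0.2,0,0,0,-1]

```text
time_s: 3.55
eef_pos: [0.517, 0.3514, 0.2365]
tcp_rot: [-0.328, 0.945, 0.0, 0.003]
force: [0.2, 0.2, -1.3]
opening: 0.0105
```

Run:
```python
from h import *
s=bot.state();print({k:np.round(v,4) for k,v in s.items()})
go(.543,-.221,.234,66.5)
go(.52,.1,.234,100)
S=optics.capture("side");print(proj(S,[s["eef_pos"]]))
t=cv2.cvtColor(optics.capture("top")["image"],cv2.COLOR_RGB2BGR); s=cv2.cvtColor(S["image"],cv2.COLOR_RGB2BGR)
z=lambda im,u,v,r=40: cv2.resize(im[v-r:v+r,u-r:u+r],(390,390),interpolation=cv2.INTER_CUBIC)
u,v=proj(S,[bot.state()["eef_pos"]])[0].astype(int)
cv2.imwrite("pics/z3.png",np.hstack([z(t,225,263),z(s,u,v)]))
```

```text
{'time_s': np.float64(3.55), 'joint_positions': array([ 4.8650e-01,  3.9960e-01,  1.4686e+00, -1.0000e-04,  1.2683e+00,
       -1.7524e+00]), 'qvel': array([ 0.0011,  0.0458,  0.0562, -0.0007, -0.0088, -0.0013]), 'joint_efforts': array([ 5.22000e-02, -5.84264e+01, -2.98198e+01,  4.50000e-03,
        2.05000e-02, -0.00000e+00]), 'eef_pos': array([0.517 , 0.3514, 0.2365]), 'tcp_rot': array([-3.279e-01,  9.447e-01,  3.000e-04,  2.500e-03]), 'force': array([ 0.2315,  0.2346, -1.3221]), 'moment': array([ 0.0174,  0.0112, -0.0404]), 'opening': np.float64(0.0105)}
shift [ 334.2 -465.4    1.2] rv [ 0.1   0.29 61.78] t 3.55 F [ 0.23  0.23 -1.32]
shift [ 153.4 -199.2    1.9] rv [1.000e-02 3.000e-01 2.828e+01] t 3.55 F [ 0.23  0.23 -1.32]
[[281.86161499 303.90570126]]
```

View pics/z3.png

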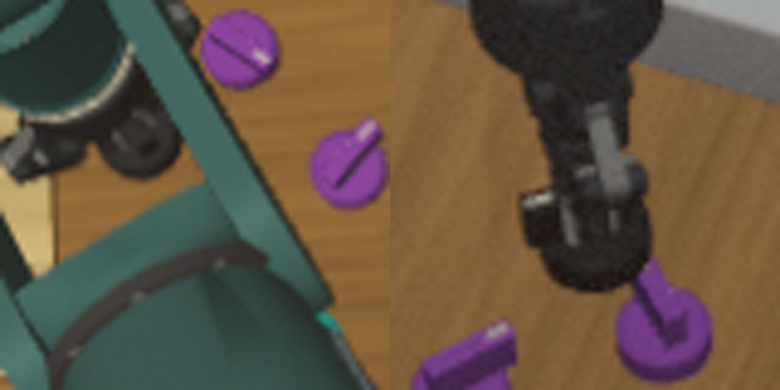

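The knob is held clear of the counter with the pointer to the left, so I'll carry it over to the bare shaft.

Request:
send_rows:
  moves:
    - [0.334,-0.465,0.001,0,0.3,61.8,-1]
    - [0.334,-0.465,0.001,0,0.3,61.8,-1]
    - [0.334,-0.465,0.001,0,0.3,61.8,-1]
    - [0.334,-0.465,0.001,0,0.3,61.8,-1]
    - [0.334,-0.465,0.001,0,0.3,61.8,-1]
    - [0.334,-0.465,0.001,0,0.3,61.8,-1]
    - [0.334,-0.465,0.001,0,0.3,61.8,-1]
    - [0.334,-0.465,0.001,0,0.3,61.8,-1]
    - [0.334,-0.465,0.001,0,0.3,61.8,-1]
    - [0.334,-0.465,0.001,0,0.3,61.8,-1]
    - [0.334,-0.465,0.001,0,0.3,61.8,-1]
    - [0.334,-0.465,0.001,0,0.3,61.8,-1]
    - [0.334,-0.465,0.001,0,0.3,61.8,-1]
    - [0.334,-0.465,0.001,0,0.3,61.8,-1]
    - [0.334,-0.465,0.001,0,0.3,61.8,-1]
    - [0.334,-0.465,0.001,0,0.3,61.8,-1]
    - [0.334,-0.465,0.001,0,0.3,61.8,-1]
    - [0.334,-0.465,0.001,0,0.3,61.8,-1]
    - [0.334,-0.465,0.001,0,0.3,61.8,-1]

```text
time_s: 5.23
eef_pos: [0.5414, -0.2195, 0.2323]
tcp_rot: [0.203, 0.979, -0.001, -0.003]
force: [-0.2, -0.4, -0.5]
opening: 0.0106
```

```bash
cat > look.py <<'E'
from h import *
import sys
s=bot.state();print({k:np.round(s[k],4) for k in("time_s","eef_pos","tcp_rot","force","moment","opening")})
go(.543,-.221,.21,66.5)
T=optics.capture("top");S=optics.capture("side")
z=lambda c,r=32: (lambda u,v: (print("crop origin",u-r,v-r,"scale",390/(2*r)),cv2.resize(cv2.cvtColor(c["image"],cv2.COLOR_RGB2BGR)[v-r:v+r,u-r:u+r],(390,390),interpolation=cv2.INTER_CUBIC))[1])(*proj(c,[s["eef_pos"]-[0,0,.03]])[0].round().astype(int))
cv2.imwrite(f"pics/{sys.argv[1]}.png",np.hstack([z(T),z(S)]))
np.savez("last.npz",T=T["image"],S=S["image"])
E
python3 look.py z4
```

```text
{'time_s': np.float64(5.2333), 'eef_pos': array([ 0.5414, -0.2195,  0.2323]), 'tcp_rot': array([ 2.030e-01,  9.792e-01, -5.000e-04, -3.100e-03]), 'force': array([-0.1746, -0.3853, -0.4871]), 'moment': array([ 0.0085,  0.0029, -0.0194]), 'opening': np.float64(0.0106)}
shift [-2.2 -0.7 22.2] rv [-0.13 -0.33  0.08] t 5.2333 F [-0.17 -0.39 -0.49]
crop origin 390 194 scale 6.09375
crop origin 320 122 scale 6.09375
```

View pics/z4.png

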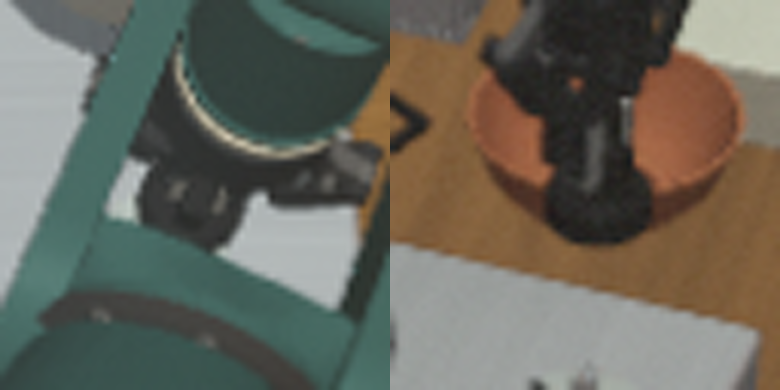

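Request:
send_rows:
  moves:
    - [-0.002,-0.001,0.03,0,-0.3,0,-1]
    - [-0.002,-0.001,0.06,0,-0.3,0,-1]
    - [-0.002,-0.001,0.075,0,-0.3,0,-1]
    - [-0.002,-0.001,0.075,0,-0.3,0,-1]
    - [-0.002,-0.001,0.075,0,-0.3,0,-1]

```text
time_s: 5.75
eef_pos: [0.5425, -0.222, 0.1574]
tcp_rot: [0.203, 0.979, -0.001, -0.001]
force: [-0.3, -0.1, -0.7]
opening: 0.0108
```

```bash
python3 look.py z5
```

```text
{'time_s': np.float64(5.75), 'eef_pos': array([ 0.5425, -0.222 ,  0.1574]), 'tcp_rot': array([ 2.033e-01,  9.791e-01, -1.100e-03, -7.000e-04]), 'force': array([-0.2591, -0.1099, -0.7409]), 'moment': array([ 0.0237, -0.0213, -0.0058]), 'opening': np.float64(0.0108)}
shift [ -0.    1.  -52.6] rv [-0.14 -0.05  0.04] t 5.75 F [-0.26 -0.11 -0.74]
crop origin 387 200 scale 6.09375
crop origin 320 143 scale 6.09375
```

View pics/z5.png

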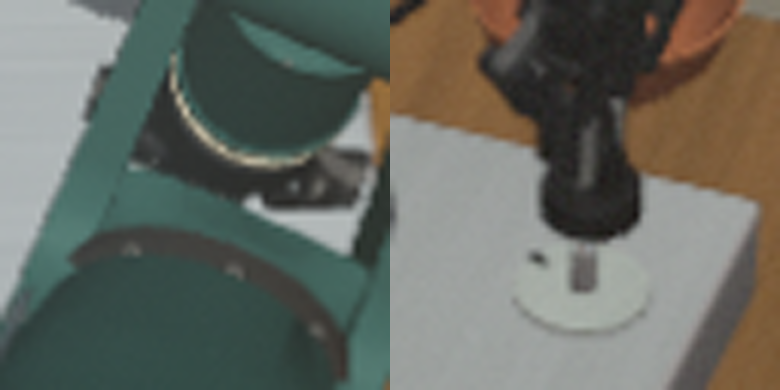

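Run:
```python
from h import *
S=optics.capture("side"); g=S["image"].astype(float).mean(2)
e=bot.state()["eef_pos"]; print(e)
def half(row,lo,hi,th,dark=True):
    # subpixel crossings around dark segment
    x=np.arange(lo,hi); y=g[row,lo:hi]-th; c=[x[i]+y[i]/(y[i]-y[i+1]) for i in range(len(x)-1) if y[i]*y[i+1]<0]; return np.round(c,2)
for r in range(170,186): print("skirt",r,half(r,336,372,90))
for r in range(184,194): print("shaft",r,half(r,346,358,130))
for z in(.123,.132,.141): print("axis at tcp",z,proj(S,[[*e[:2],z]]))
for z in(.078,.085,.092,.1): print("ref shaft .542,-.221",z,proj(S,[[.542,-.221,z]]))
```

```text
[ 0.54411293 -0.22326     0.15949019]
skirt 170 [345.36 362.2  366.56]
skirt 171 [344.98 360.74 365.25]
skirt 172 [344.5  360.51 367.56 368.57 369.38 370.42]
skirt 173 [344.26 360.57]
skirt 174 [344.29 360.68]
skirt 175 [344.25 360.55]
skirt 176 [344.28 360.52]
skirt 177 [344.26 360.51]
skirt 178 [344.43 360.44]
skirt 179 [345.38 359.82]
skirt 180 [346.36 358.76]
skirt 181 [347.78 357.15]
skirt 182 []
skirt 183 []
skirt 184 []
skirt 185 [343.11 344.42]
shaft 184 [349.75 351.72 352.38 353.16]
shaft 185 [349.25 353.41]
shaft 186 [349.29 353.45]
shaft 187 [349.11 353.44]
shaft 188 [348.97 353.48]
shaft 189 [349.02 353.53]
shaft 190 [349.19 352.98]
shaft 191 []
shaft 192 []
shaft 193 []
axis at tcp 0.123 [[351.0453313  175.98803742]]
axis at tcp 0.132 [[351.13826584 173.508561  ]]
axis at tcp 0.141 [[351.23193356 171.00959828]]
ref shaft .542,-.221 0.078 [[351.05607389 188.72789688]]
ref shaft .542,-.221 0.085 [[351.12701471 186.87380365]]
ref shaft .542,-.221 0.092 [[351.19838208 185.00860366]]
ref shaft .542,-.221 0.1 [[351.28047207 182.86321749]]
```

Request:
send_rows:
  moves:
    - [0,0,-0.03,0,0,0,-1]
    - [0,0,-0.06,0,0,0,-1]
    - [0,0,-0.075,0,0,0,-1]
    - [0,0,-0.075,0,0,0,-1]
    - [0,0,-0.075,0,0,0,-1]
    - [0,0,-0.075,0,0,0,-1]
    - [0,0,-0.075,0,0,0,-1]
    - [0,0,-0.075,0,0,0,-1]
    - [0,0,-0.075,0,0,0,-1]
    - [0,0,-0.075,0,0,0,-1]

```text
time_s: 6.73
eef_pos: [0.5425, -0.2225, 0.232]
tcp_rot: [0.204, 0.979, -0.001, -0.0]
force: [-0.0, 0.1, -0.4]
opening: 0.0106
```

```bash
cat > sk.py <<'E'
from h import *
e=bot.state()["eef_pos"]; S=optics.capture("side"); T=optics.capture("top"); e2=bot.state(); print(e,e2["eef_pos"],np.round(e2["tcp_rot"],4),e2["force"])
zb=e[2]-.0345
def arc(c,th,name):
    ctr=proj(c,[[*e[:2],zb+.009]])[0]; g=cv2.GaussianBlur(c["image"],(0,0),.6).astype(float).mean(2)
    P=[]
    for a in np.radians(np.arange(-30,211,6)):
        d=np.array([np.cos(a),np.sin(a)]); rr=np.arange(4,13,.25)
        pts=ctr+rr[:,None]*d; v=cv2.remap(g.astype(np.float32),pts[:,0].astype(np.float32)[None],pts[:,1].astype(np.float32)[None],1)[0]
        i=np.nonzero((v[:-1]<th)&(v[1:]>=th))[0]
        if len(i): i=i[0]; P.append([np.degrees(a),*(ctr+(rr[i]+.25*(th-v[i])/(v[i+1]-v[i]))*d)])
    return ctr,np.array(P)
if __name__=="__main__":
  for c,n in((S,"side"),(T,"top")):
    ctr,P=arc(c,95,n); print(n,ctr); 
    for p in P: print(np.round(p,1), np.round(np.hypot(*(p[1:]-ctr)),2), end=" | ")
    print()
E
python3 sk.py; python3 look.py z6
```

```text
[ 0.54253216 -0.22250927  0.23202131] [ 0.54269891 -0.22259028  0.23235016] [ 2.038e-01  9.790e-01 -1.300e-03 -2.000e-04] [-0.066223    0.03859086 -0.76840596]
side [352.40625578 152.47422406]
[-30.  360.5 147.8] 9.36 | [-24.  361.2 148.6] 9.64 | [-18.  362.  149.3] 10.13 | [-12.  362.8 150.3] 10.65 | [ -6.  363.4 151.3] 11.06 | [ 96.  351.3 163.1] 10.71 | [102.  350.2 162.7] 10.46 | [108.  349.3 162. ] 10.0 | [114.  348.2 161.8] 10.22 | [120.  347.1 161.7] 10.69 | [126.  346.1 161.1] 10.67 | [192.  344.4 150.8] 8.14 | [198.  345.  150.1] 7.76 | [204.  345.2 149.3] 7.92 | [210.  343.9 147.6] 9.79 | 
top [423.29275658 224.90260242]
[-30.  433.4 219.1] 11.66 | [  0.  432.1 224.9] 8.78 | [  6.  431.2 225.7] 7.92 | [ 12.  430.8 226.5] 7.64 | [ 18.  430.5 227.3] 7.6 | [ 24.  430.3 228. ] 7.71 | [ 30.  430.  228.8] 7.78 | [ 36.  429.6 229.5] 7.82 | [ 42.  429.2 230.3] 8.01 | [ 48.  428.8 231. ] 8.18 | [ 54.  428.2 231.7] 8.38 | [ 60.  427.6 232.4] 8.64 | [ 66.  427.  233.2] 9.06 | [ 72.  426.1 233.6] 9.19 | [ 78.  425.3 234.3] 9.65 | [150.  413.6 230.5] 11.15 | [156.  413.6 229.2] 10.56 | [162.  413.6 228.1] 10.24 | [168.  413.5 227. ] 9.97 | [174.  413.6 225.9] 9.76 | [180.  413.7 224.9] 9.59 | [186.  413.8 223.9] 9.54 | [192.  414.2 223. ] 9.32 | [198.  414.6 222.1] 9.1 | [204.  415.  221.2] 9.13 | [210.  415.2 220.2] 9.33 | 
{'time_s': np.float64(6.8333), 'eef_pos': array([ 0.5427, -0.2226,  0.2324]), 'tcp_rot': array([ 2.038e-01,  9.790e-01, -1.300e-03, -2.000e-04]), 'force': array([-0.0662,  0.0386, -0.7684]), 'moment': array([-0.0064,  0.0185, -0.0433]), 'opening': np.float64(0.011)}
shift [ 0.4  1.6 22.3] rv [-0.15  0.01 -0.02] t 6.8333 F [-0.07  0.04 -0.77]
crop origin 391 193 scale 6.09375
crop origin 320 122 scale 6.09375
```

View pics/z6.png

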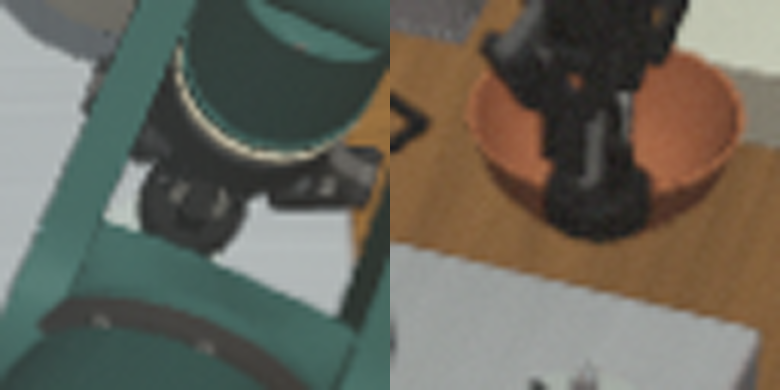

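```bash
cat > fit.py <<'E'
from sk import *
def fit(c,uv,zb):
    A=plane(c,uv,zb);B=plane(c,uv,zb+.018)
    f=lambda p:np.minimum(np.hypot(*(A-p).T),np.hypot(*(B-p).T))-.024
    r=least_squares(f,e[:2],loss='soft_l1',f_scale=.0007); return r.x,f(r.x)
if __name__=="__main__":
  _,P=arc(T,95,"t"); a=P[:,0]; k=((a>3)&(a<80))|((a>148)&(a<200))
  x,r=fit(T,P[k,1:],zb); print("top",x,(x-e[:2])*1000,"rms",np.sqrt((r**2).mean())*1000, np.round(r*1000,1))
  _,P=arc(S,62,"s"); a=P[:,0]; k=(a>-3)&(a<182)
  x,r=fit(S,P[k,1:],zb); print("side",x,(x-e[:2])*1000,"rms",np.sqrt((r**2).mean())*1000,np.round(r*1000,1))
E
python3 fit.py
```

```text
[ 0.54281306 -0.22264396  0.23257719] [ 0.54286191 -0.22269049  0.23271555] [ 2.037e-01  9.790e-01 -1.400e-03  1.000e-04] [0.25613257 0.28995627 0.49857006]
top [ 0.54252918 -0.21995814] [-0.28388093  2.68582152] rms 1.1234920942629218 [-1.3 -1.9 -1.7 -1.4 -1.1 -0.9 -0.5 -0.4 -0.4 -0.1  0.7  0.7  1.5  0.6
 -0.1 -0.4 -0.7 -1.2 -1.3 -1.4 -1.8 -1.8]
side [ 0.53830836 -0.219335  ] [-4.50470445  3.30896327] rms 3.946188524506066 [ 0.3  3.   3.9  2.5  1.2  0.9  0.5  0.2  0.5  0.2 -0.  -0.2 -0.6 -1.1
 -1.  -0.9 -0.6 -0.7 -0.6 -0.2  0.6  1.4  2.7  4.2  6.4 10.  15.1  1.8]
```

```bash
python3 -c "
from h import *
go(.5452,-.2238,.145,66.5)"
```

```text
shift [-2.5  0.2 87.7] rv [-0.15  0.05 -0.01] t 7.0333 F [0.26 0.29 0.5 ]
```

Request:
send_rows:
  moves:
    - [-0.0025,0,0.03,0,0,0,-1]
    - [-0.0025,0,0.06,0,0,0,-1]
    - [-0.0025,0,0.08,0,0,0,-1]
    - [-0.0025,0,0.0875,0,0,0,-1]
    - [-0.0025,0,0.0875,0,0,0,-1]
    - [-0.0025,0,0.0875,0,0,0,-1]
    - [-0.0025,0,0.0875,0,0,0,-1]
    - [-0.0025,0,0.0875,0,0,0,-1]
    - [-0.0025,0,0.0875,0,0,0,-1]
    - [-0.0025,0,0.0875,0,0,0,-1]
    - [-0.0025,0,0.0875,0,0,0,-1]
    - [-0.0025,0,0.0875,0,0,0,-1]
    - [-0.0025,0,0.0875,0,0,0,-1]
    - [-0.0025,0,0.0875,0,0,0,-1]
    - [-0.0025,0,0.0875,0,0,0,-1]
    - [-0.0025,0,0.0875,0,0,0,-1]

```text
time_s: 8.37
eef_pos: [0.5451, -0.2239, 0.1453]
tcp_rot: [0.204, 0.979, -0.001, 0.0]
force: [-0.6, 0.0, 0.3]
opening: 0.0104
```

```bash
python3 look.py z7
python3 - <<'E'
from fit import *
_,P=arc(S,95,"s"); a=P[:,0]; print(np.round(np.c_[P,np.hypot(*(P[:,1:]-proj(S,[[*e[:2],zb+.009]])[0]).T)],1).tolist())
for lo,hi in((-10,190),(0,180),(10,170)):
  k=(a>lo)&(a<hi)
  x,r=fit(S,P[k,1:],zb); print("side",x,(x-e[:2])*1000,np.round(r*1000,1))
g=S["image"].astype(float).mean(2)
for row in range(180,192):
  y=g[row,342:362]-128;x=np.arange(342,362); print(row,np.round([x[i]+y[i]/(y[i]-y[i+1]) for i in range(19) if y[i]*y[i+1]<0],2))
E
```

```text
{'time_s': np.float64(8.3667), 'eef_pos': array([ 0.5451, -0.2239,  0.1453]), 'tcp_rot': array([ 2.037e-01,  9.790e-01, -1.400e-03,  1.000e-04]), 'force': array([-0.6128,  0.015 ,  0.2702]), 'moment': array([ 0.0156,  0.028 , -0.0058]), 'opening': np.float64(0.0104)}
shift [  3.1   1.6 -64.8] rv [-0.15  0.05 -0.01] t 8.3667 F [-0.61  0.02  0.27]
crop origin 387 200 scale 6.09375
crop origin 319 146 scale 6.09375
[ 0.54510635 -0.22391603  0.1452456 ] [ 0.54511737 -0.22391923  0.14528095] [ 2.038e-01  9.790e-01 -1.400e-03  1.000e-04] [-0.02820855  0.74609802 -0.46889187]
[[-30.0, 357.8, 172.6, 8.2], [-24.0, 358.4, 173.3, 8.4], [-18.0, 359.2, 173.9, 8.8], [-12.0, 359.6, 174.8, 9.1], [-6.0, 360.1, 175.7, 9.4], [0.0, 360.3, 176.7, 9.6], [6.0, 360.3, 177.7, 9.6], [12.0, 360.3, 178.7, 9.7], [18.0, 360.1, 179.7, 9.9], [24.0, 359.9, 180.8, 10.0], [30.0, 359.6, 181.8, 10.2], [36.0, 359.1, 182.8, 10.4], [42.0, 358.3, 183.4, 10.1], [48.0, 357.3, 184.0, 9.8], [54.0, 356.4, 184.4, 9.6], [60.0, 355.4, 184.8, 9.4], [66.0, 354.5, 185.2, 9.3], [72.0, 353.6, 185.5, 9.3], [78.0, 352.8, 186.1, 9.7], [84.
[... 791 characters left out ...]
0.5 -0.9 -0.9 -0.7
 -0.3  0.6  1.9  0.7 -0.4]
side [ 0.54047826 -0.22135667] [-4.62809009  2.55936146] [ 1.7  0.8 -0.4 -1.  -0.8 -0.4 -0.6 -0.8 -0.7 -0.7  0.   1.1  3.3  6.
  6.4  3.   0.9 -0.2 -0.4 -0.6 -0.4 -0.5 -0.4 -0.8 -0.8 -0.6 -0.2  0.7
  1.9]
side [ 0.54047655 -0.22135675] [-4.62979721  2.55928657] [ 0.8 -0.4 -1.  -0.8 -0.4 -0.6 -0.8 -0.7 -0.7  0.   1.1  3.3  6.   6.4
  3.   0.9 -0.2 -0.4 -0.6 -0.4 -0.5 -0.4 -0.8 -0.8 -0.6 -0.2  0.7]
180 [343.18 360.7 ]
181 [343.46 360.49]
182 [343.76 359.91]
183 [344.55 359.54]
184 [342.68 344.25 346.09 357.9 ]
185 [342.28 345.26 347.99 355.83]
186 [349.12 353.7 ]
187 [349.18 353.43]
188 [348.98 353.45]
189 [349.04 353.47]
190 [349.23 352.93]
191 []
```

View pics/z7.png

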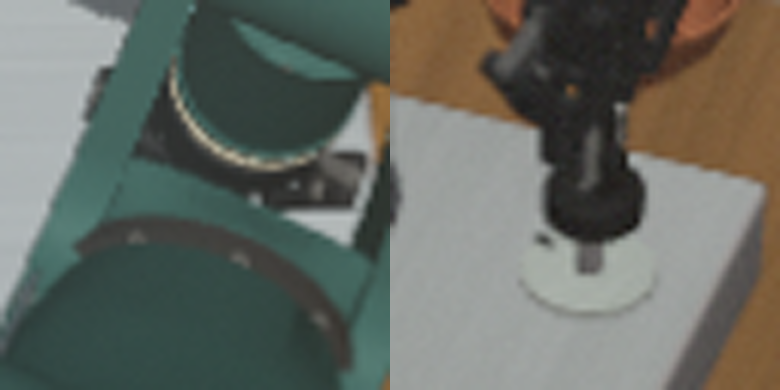

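In the side view the skirt sits centred to about 1 mm over the shaft at (589,258), with the tick at (544,240). I'll lower it gently and watch the force.

Request:
send_rows:
  moves:
    - [-0.0007,0.0004,0.003,0,0,0,-1]
    - [-0.0007,0.0004,0.006,0,0,0,-1]
    - [-0.0007,0.0004,0.009,0,0,0,-1]
    - [-0.0007,0.0004,0.012,0,0,0,-1]
    - [-0.0007,0.0004,0.014,0,0,0,-1]
    - [-0.0007,0.0004,0.016,0,0,0,-1]
    - [-0.0007,0.0004,0.016,0,0,0,-1]
    - [-0.0007,0.0004,0.016,0,0,0,-1]

```text
time_s: 9.23
eef_pos: [0.5459, -0.2239, 0.1292]
tcp_rot: [0.204, 0.979, -0.001, 0.0]
force: [-0.1, 0.1, -0.8]
opening: 0.0102
```

Request:
send_rows:
  moves:
    - [0,0,0.002,0,0,0,-1]
    - [0,0,0.004,0,0,0,-1]
    - [0,0,0.006,0,0,0,-1]
    - [0,0,0.008,0,0,0,-1]
    - [0,0,0.0095,0,0,0,-1]
    - [0,0,0.0095,0,0,0,-1]
    - [0,0,0.0095,0,0,0,-1]

```text
time_s: 9.82
eef_pos: [0.5459, -0.2239, 0.1198]
tcp_rot: [0.204, 0.979, -0.001, 0.0]
force: [-0.5, 0.3, -0.0]
opening: 0.0105
```

No force so far, so the shaft is about 15 mm inside the bore. Next I'll press.

Request:
send_rows:
  moves:
    - [0,0,0.0015,0,0,0,-1]
    - [0,0,0.003,0,0,0,-1]
    - [0,0,0.0045,0,0,0,-1]
    - [0,0,0.006,0,0,0,-1]
    - [0,0,0.007,0,0,0,-1]
    - [0,0,0.007,0,0,0,-1]
    - [0,0,0.007,0,0,0,-1]

```text
time_s: 10.4
eef_pos: [0.5461, -0.224, 0.1135]
tcp_rot: [0.204, 0.979, -0.001, 0.0]
force: [-0.9, 0.8, 8.4]
opening: 0.0107
```

Request:
send_rows:
  moves:
    - [0,0,0.001,0,0,0,-1]
    - [0,0,0.002,0,0,0,-1]
    - [0,0,0.002,0,0,0,-1]
    - [0,0,0.002,0,0,0,-1]
    - [0,0,0.002,0,0,0,-1]

```text
time_s: 10.82
eef_pos: [0.5463, -0.2241, 0.1132]
tcp_rot: [0.204, 0.979, -0.002, 0.001]
force: [-5.2, 2.0, 21.2]
opening: 0.0109
```

```bash
python3 look.py z8
python3 - <<'E'
from h import *
from fit import *
_,P=arc(S,95,"s"); a=P[:,0]; k=(a>0)&(a<180)
x,r=fit(S,P[k,1:],.078); print("knob",x,np.round(r*1000,1))
g=cv2.imread("pics/side0.png"); h=cv2.cvtColor(S["image"],cv2.COLOR_RGB2BGR)
z=lambda im:cv2.resize(im[210:255,300:345],(390,390),interpolation=cv2.INTER_CUBIC)
cv2.imwrite("pics/f8.png",np.hstack([z(g),z(h)])); cv2.imwrite("pics/s8.png",h)
E
```

```text
{'time_s': np.float64(10.8167), 'eef_pos': array([ 0.5463, -0.2241,  0.1132]), 'tcp_rot': array([ 2.037e-01,  9.790e-01, -1.700e-03,  9.000e-04]), 'force': array([-5.1937,  1.992 , 21.177 ]), 'moment': array([0.4564, 0.973 , 0.0234]), 'opening': np.float64(0.0109)}
shift [  4.    1.2 -96.9] rv [-0.16  0.14 -0.  ] t 10.8167 F [-5.19  1.99 21.18]
crop origin 385 202 scale 6.09375
crop origin 318 154 scale 6.09375
[ 0.54623433 -0.22404432  0.11315354] [ 0.54623375 -0.22407467  0.11317933] [ 2.037e-01  9.790e-01 -1.700e-03  9.000e-04] [-5.23034617  2.91513106 20.89244787]
knob [ 0.54192491 -0.22279275] [ 1.3  0.3 -0.4 -0.7 -0.9 -0.4 -0.6 -0.2  0.2 -0.   0.  -0.  -0.1 -0.2
  0.2  0.4  0.7  0.8  0.5  0.2 -0.3 -0.5 -0.6 -0.6 -1.  -1.  -0.6  0.3
  1.7]
```

View pics/z8.png

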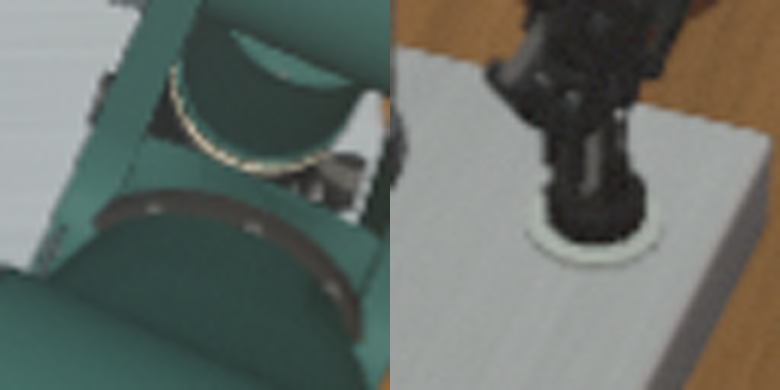

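View pics/f8.png

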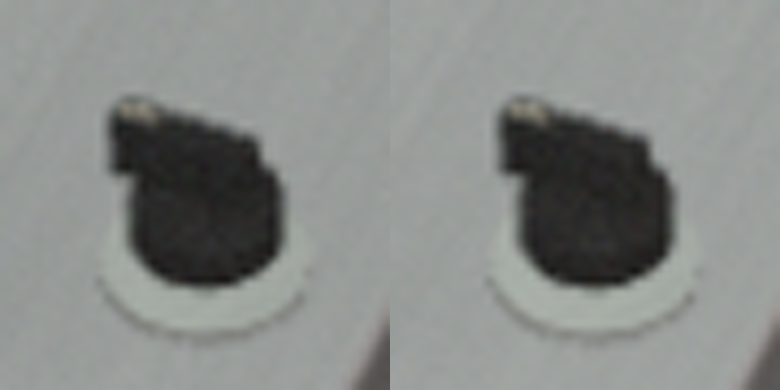

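View pics/s8.png

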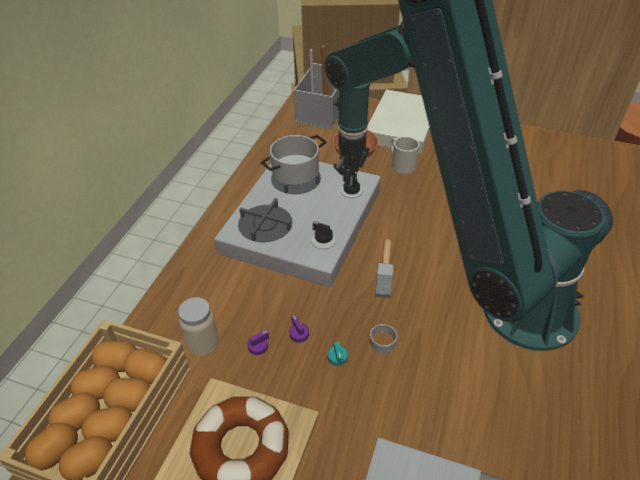

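Request:
send_rows:
  moves:
    - [0,0,0,0,0,0,-1]
    - [0,0,0,0,0,0,-1]
    - [0,0,0,0,0,0,-1]
    - [0,0,0,0,0,0,-1]
    - [0,0,0,0,0,0,-1]
    - [0,0,0,0,0,0,-1]
    - [0,0,0,0,0,0,-1]
    - [0,0,0,0,0,0,-1]

```text
time_s: 11.68
eef_pos: [0.5462, -0.2241, 0.1132]
tcp_rot: [0.204, 0.979, -0.002, 0.001]
force: [-5.0, 2.7, 21.1]
opening: 0.0107
```

The force and height held steady for over half a second, so I'm handing the job in.

```bash
python3 -c "
from rig import bot
print(bot.finish_job()); s=bot.state(); print(s['time_s'],s['eef_pos'],s['force'],s['opening'])"
```

```text
the job is handed in; nothing more can be done
None
the job is handed in; nothing more can be done
```

I picked up the black knob by its bar, carried it to the bare right-hand shaft and turned its pointer to about -0.41 rad, where I had measured the black tick. I then pushed it home and handed the job in at about 11.7 s, still gripping it and pressing it down.

**Fit and push:**
- The knob slid about 15 mm over the shaft with no measurable force. The force then rose to 8.4 N, and a further 2 mm commanded moved the tool only 0.3 mm and brought it to 21 N. That is a hard stop, well above the spring's 8 N.
- Force and height stayed steady for the last 0.9 s before handing in.
- The height of the knob's underside works out at about 79 mm, against 78 mm expected at the stop.

**Surroundings:** In the last side view the fitted knob looks unchanged, and I saw nothing else moved or knocked over.

**Checks that disagreed or were weaker:**
- My side-view fit put the seated knob about 1.8 mm off the measured bezel centre in y. I took this as image and calibration error plus play in the fit.
- The top and side cameras differed by up to about 3 mm on the shaft's position, so I compared knob and shaft mostly in the side view.
- The arm hid the seated knob from the top camera and the fingers hid its pointer from the side, so I could not check its final angle in a picture.
- A sideways force of about 5 N remained while pressing.

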